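# Switch on the purple channel of a tube mixer

## Task

Switch on the purple channel of the tube mixer: take the flat screwdriver out of its stand, put its blade into the slotted selector with the purple ring and turn that selector a quarter turn clockwise, all the way to its stop. Then put the screwdriver back in its stand, standing upright and fully home, and let go. Do not turn the red and blue selectors or push the tube rack about.

Things in the scene. Friction and masses are not known exactly. Their poses are not given: they have to be found in the camera images.
- driver: Flat screwdriver, 140 mm, 150 g, blade down in its stand. Origin: middle of the blade's end; z up the shaft, x along the blade's width. Blade 22 (x) x 3 (y) mm, 20 tall; 7 mm shaft; black collar 56 x 40 from z 64 to 70; orange handle z 70 to 140, a block 30 (x) x 26 (y): grip it about z 108 across the 26 mm, on the sides parallel to the blade.
- stand: Blue fixed tool stand, 90 x 80 mm, 80 high. Origin: centre of its underside. A through opening 34 (x) x 18 (y) mm, chamfered 3 mm, is in the middle of its 20 mm top plate; free below it. Home, the screwdriver's collar lies on the plate, its blade end 16 mm above the stand's origin, blade along the stand's x (within 10 degrees at the start; either way round).
- purple (a joint): Angle (rad) of the purple-ringed selector: 0 = off, pointer mark to the mixer's front; grows clockwise seen from above to 1.571 = on, at its stop. Stiff (0.08 N m), stays where it is left. Starts between 0 and 0.15.
- purple_slot (a point): Middle of the slot's floor, purple-ringed selector on the mixer's front strip, 79 mm above the bench; z up, x along the slot, turns with it (mark at -x end). Metal head 53 mm across in a 76 mm purple ring. Slot 14 mm deep, 49 long, 8 wide in its lower 8 mm, flaring at 45 degrees to 20 at the top: the blade has 13 degrees play each way. Three selectors in a row 85 mm apart, any order.
- red_mark (a point): Pointer mark on the rim of the red-ringed selector's head (23.5 mm from its axis, on top of the head), which is alike but must not be turned.
- blue_mark (a point): Pointer mark on the rim of the light-blue-ringed selector's head (23.5 mm from its axis, on top of the head), which is alike but must not be turned.
- rack: Loose black tube rack with purple-capped sample tubes, 82 x 106 mm, 128 mm high, 450 g, on the bench behind the stand as seen from the robot. Origin: centre of its underside. Leave it where it is.
Not all that is in view belongs to the job. Of the things that look like the stand, the larger one is meant. What is shaped like the driver but yellow is not meant.

How it is judged:
On the way, in this order (a step that is already met when the one before it is completed fails the run):
1. The screwdriver's blade is down in the slot of the purple selector (within 7 mm of the slot's floor), before it is turned (horizontal distance between driver and purple_slot below 0.014 m and z of driver in the frame of purple_slot below 0.007 m and value of joint purple below 0.7 rad), for 0.1 s.
2. The purple selector is turned clockwise to within 10 degrees of its stop with the blade still in its slot (horizontal distance between driver and purple_slot below 0.014 m and z of driver in the frame of purple_slot below 0.007 m and value of joint purple above 1.4 rad), for 0.1 s.
At the end, for the whole second after the job is handed in: The purple selector stands within 10 degrees of its clockwise stop (joint above 1.4 rad), and the screwdriver is back in the stand at rest: its blade end within 15 mm of the stand's middle, its collar down on the plate (blade end 8 to 23 mm above the stand's origin) and upright within 10 degrees (value of joint purple above 1.4 rad and horizontal distance between driver and stand below 0.015 m and z of driver in the frame of stand between 0.008 and 0.023 m and angle between driver's own z axis and vertical below 0.17 rad and linear speed of driver below 0.02 m/s); the robot touches nothing.
It fails at once if The red or blue selector is turned (its mark moves more than 6 mm, about 15 degrees) (distance of any of red_mark, blue_mark from where it was at the start of the episode above 0.006 m).
It fails at once if The tube rack is pushed more than 20 mm or tipped more than 20 degrees (distance of rack from where it was at the start of the episode above 0.02 m or angle between rack's own z axis and vertical above 0.35 rad).
It also fails if it takes over 62 s, if anything falls off the work surface, if the arm or the gripper's body presses on something with over 40 N, if the wrist force passes 120 N, or if a joint passes its speed limit or range.

## Robot

A 7-joint arm with a two-finger parallel gripper is mounted at the origin on the work surface. World frame = base frame: x ahead of the robot, y to its left, z up, the work surface at z = 0. Lengths are in m, angles in rad, forces in N, time in s.
With the tool pointing down it reaches from about 0.425 to 0.875 m from the base axis. Payload 8.4 kg.
Tool frame: the origin (TCP) lies at the very end of the fingers, on their centre line; the grasp point (between the pads) lies 19 mm behind it (grip_point_offset is the z of the grasp point in the tool frame, in m); z points along the fingers, x is the direction in which the jaws open and shut, and the axes are right-handed (so a half turn about z gives the same grasp; the last joint's range is limited). The gripper opens to 87 mm and grips with 3 to 60 N. Pads are 19 mm wide; open, the fingers measure 117 mm over their backs; the gripper's body (75 mm by 190 mm) begins 51 mm behind the grasp point.
Start: joints at [-1.202, 0.333, 0.04, 1.465, -0.013, 1.343, -0.059], TCP at [0.293, 0.58, 0.223] pointing down, gripper open.
Joint ranges: [-2.58, 2.58], [-0.38, 2.09], [-1.3, 1.39], [0.25, 2.4], [-1.5, 4.64], [0.08, 2.09], [-2.65, 2.65]. Speed limits (rad/s): [2.22, 2.22, 2.79, 2.79, 3.14, 3.14, 3.14].

## Interface

Orientations are given as a unit quaternion [w, x, y, z].
In Python, from workcell import * gives the robot as it stands.
- The arm moves only by the tool step_arm, never from a script. Its argument "deltas" is a list of rows, each a list of 7 numbers: the shift along the tool's x, y, z in mm, then the turn, a rotation vector about the tool's x, y, z in units of 6 degrees (1.0 is 6 degrees), then the finger opening in mm, from 0 to 87. In form: [[tx, ty, tz, rx, ry, rz, claw], ...]. A call has 1 to 20 rows; each row shifts and turns the commanded pose from where the row before left it, along the tool's axes as they then stand; what a row does not reach is not made up. A row lasts 1/8 s, in which the tool goes at most 62.5 mm and 10.7 degrees, less where a joint would pass 70% of its speed; a pose out of reach is approached as far as the arm can. A call with a gripper value outside its range is refused whole. The fingers move at their own pace and stop on an object; the grip force is fixed at half the most. Time passes only in rows, so rows that do not move let the fingers close. It gives the time, the measured TCP pose, the force and the opening at its end, in the units of the state.
- sense(): the state, without advancing time (a new reading comes with each control period).
- camera(name): name is "scene" or "top" or "wrist"; returns a dict with "frame" (480x640x3 uint8, red, green, blue), "fx", "fy", "cx", "cy" (pixels), "R" (3x3) and "t" (3): a world point X has camera coordinates R X + t; the wrist camera has in their place "hand_eye" (4x4, takes a point from camera to tool coordinates, whose origin is the TCP and whose axes are the tool frame's). Camera axes: x right, y down, z forward; pixel columns grow to the right and rows downward; lengths in m; the calibration is good to about 2 mm. A picture is of the moment at which its call begins: read the wrist's pose just before it. There is no depth.
- close_job(): hands the job in, once; it reports no verdict.
The state is a dict: "clock": time; "joint_pos": joint angles; "joint_vel": joint speeds; "tau": joint torques, N m; "tool_pos": TCP position; "ee_rot": TCP orientation; "ft_force": force on the tool from outside, world axes, zero at the start; "wrist_torque": the same for the moment, N m; "gripper_width": opening from 0.0 (shut) to 1.0 (fully open).
Only numpy, scipy, OpenCV 4.12 (cv2) and the standard library are available. Lean on these libraries where they do the work, as an engineer would, in place of code of your own. Each camera call takes 0.05 s, during which the arm holds its last target. There are 200 camera calls.

## Working session

There is one attempt and no reset: what is moved stays moved. The work goes in short steps, Python scripts to look and compute and a tool call to move; the robot and the scene stay as the last step left them, time stands still between calls to the robot, and variables do not carry over. Pictures are saved under pics/ and viewed, about 8 in all and at most 12, crops included, and the job is handed in when it is done.

Besides the shell and the picture viewer there is one more tool, called after ">>>" as a command line: name --pt "numbers of a row" for each row, then --argument value for the rest. step_arm: Moves the arm, as the interface text tells. Its arguments: {"type":"object","properties":{"deltas":{"type":"array"}},"required":["deltas"]}

```bash
mkdir -p pics
cat > h.py <<'E'
from workcell import *
import numpy as np, cv2
from scipy.spatial.transform import Rotation as Ro
def save(n,f,s=1):
    cv2.imwrite('pics/'+n,cv2.resize(f[:,:,::-1].copy(),None,fx=s,fy=s,interpolation=cv2.INTER_CUBIC))
def cam(name):
    s=sense(); c=camera(name)
    if name=='wrist':
        T=np.eye(4);q=s['ee_rot'];T[:3,:3]=Ro.from_quat([q[1],q[2],q[3],q[0]]).as_matrix();T[:3,3]=s['tool_pos']
        M=np.linalg.inv(T@np.array(c['hand_eye']));c['R']=M[:3,:3];c['t']=M[:3,3]
    return c
def back(c,u,v,z):
    R=np.array(c['R']);t=np.array(c['t']);o=-R.T@t
    d=R.T@np.array([(u-c['cx'])/c['fx'],(v-c['cy'])/c['fy'],1]);return o+d*(z-o[2])/d[2]
def proj(c,X):
    p=np.array(c['R'])@np.array(X)+np.array(c['t']);return c['fx']*p[0]/p[2]+c['cx'],c['fy']*p[1]/p[2]+c['cy']
E
python3 - <<'E'
from h import *
import pickle
cs={n:cam(n) for n in('scene','top','wrist')}
pickle.dump(cs,open('c0.pkl','wb'))
for n,c in cs.items(): save(n+'0.png',c['frame']); print(n,-np.array(c['R']).T@c['t'],np.round(c['R'],2).tolist(),c['fx'])
print(sense())
E
```

```text
scene [1.4630585  0.11028307 0.6079398 ] [[-0.17, 0.98, 0.02], [0.5, 0.1, -0.86], [-0.85, -0.14, -0.51]] 548.7124368561381
top [ 0.54397457 -0.01702348  1.18584841] [[-0.03, -1.0, -0.01], [-1.0, 0.03, -0.06], [0.06, 0.0, -1.0]] 603.0332156381241
wrist [0.23063107 0.61204824 0.38487323] [[0.45, 0.89, -0.0], [0.86, -0.43, 0.26], [0.23, -0.12, -0.97]] 338.3772469847306
{'clock': 0.15, 'joint_pos': array([-1.20219681,  0.33376362,  0.03989165,  1.46602682, -0.01336908,
        1.34332775, -0.05845   ]), 'joint_vel': array([ 0.00122345, -0.00167831,  0.00055752, -0.00236321, -0.00060846,
        0.00062716, -0.00044565]), 'tau': array([ 2.83964648e-03, -6.56844950e+01,  1.33732326e+00, -4.04105508e+01,
       -5.96458395e-02,  4.19301598e-02,  9.42287238e-05]), 'tool_pos': array([0.2929777 , 0.57982735, 0.22187437]), 'ee_rot': array([ 3.78990733e-04,  8.51733362e-01,  5.23975079e-01, -5.03374117e-04]), 'ft_force': array([-0.71342529, -0.15874347, -0.19189771]), 'wrist_torque': array([-0.02005002, -0.07538846,  0.01640816]), 'gripper_width': 0.9990647805904226}
```

View pics/top0.png

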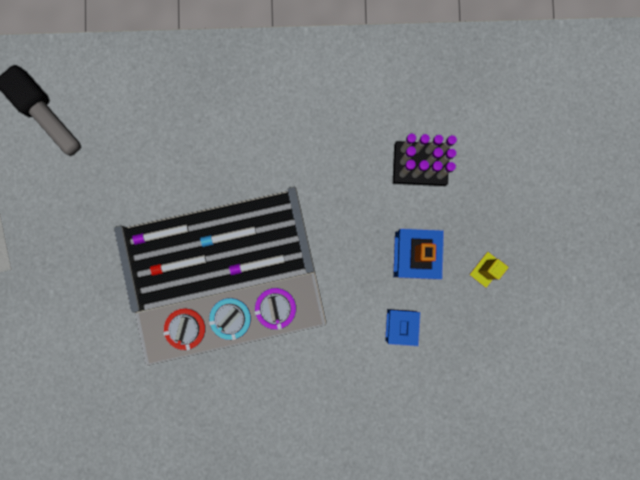

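View pics/scene0.png

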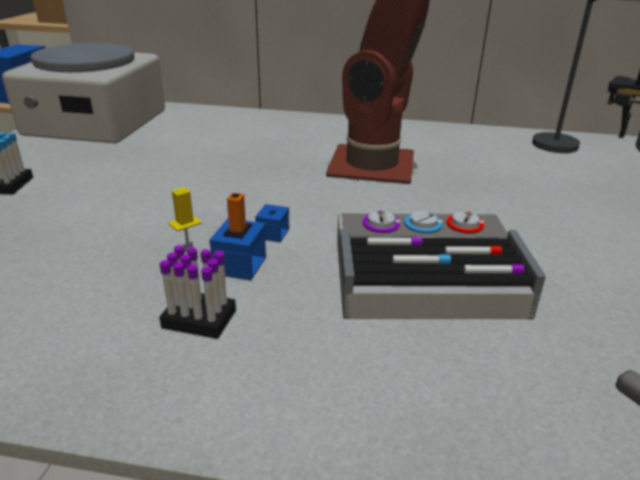

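The candidates for the driver are the orange handle at top (425,252) in the larger blue stand, which fits the description, and the yellow look-alike at (490,269), which I reject. The small blue stand at (403,328) is also a decoy. The purple selector is at (276,309), next to blue (230,319) and red (185,329).

Run:
```python
from h import *
import pickle
cs=pickle.load(open('c0.pkl','rb'));c=cs['top'];f=c['frame']
a=cv2.resize(f[225:285,385:455],None,fx=5.6,fy=5.6,interpolation=cv2.INTER_CUBIC)
b=cv2.resize(f[280:340,245:315],None,fx=5.6,fy=5.6,interpolation=cv2.INTER_CUBIC)
save('crop1.png',np.hstack([a,b]))
h=cv2.cvtColor(f,cv2.COLOR_RGB2HSV)
def m(lo,hi,box):
    k=cv2.inRange(h,lo,hi);z=np.zeros_like(k);x0,y0,x1,y1=box;z[y0:y1,x0:x1]=k[y0:y1,x0:x1];return z
def rect(k,z,n):
    p=cv2.findNonZero(k);r=cv2.minAreaRect(p);B=np.array([back(c,u,v,z)[:2] for u,v in cv2.boxPoints(r)])
    print(n,len(p),r,'ctr',B.mean(0).round(4),'sides',[(round(float(np.linalg.norm(B[i+1]-B[i])),4),round(float(np.degrees(np.arctan2(*(B[i+1]-B[i])[::-1]))),1)) for i in(0,1)])
rect(m((100,150,120),(125,255,255),(385,225,455,285)),.08,'stand all')
rect(m((5,150,60),(18,255,255),(385,225,455,285)),.156,'driver')
k=m((135,120,80),(160,255,255),(245,280,315,340));p=cv2.findNonZero(k);e=cv2.fitEllipse(cv2.convexHull(p));print('ring',e,back(c,*e[0],.08),np.sort(h[230:280,395:445,2][cv2.inRange(h,(100,150,50),(125,255,255))[230:280,395:445]>0])[::150])
```

```text
stand all 1446 ((418.10833740234375, 253.40032958984375), (47.70860290527344, 48.0000114440918), 2.385944128036499) ctr [ 0.5825 -0.2021] sides [(0.0881, -4.3), (0.0875, -93.9)]
driver 290 ((424.5, 252.0), (18.0, 19.0), 90.0) ctr [ 0.5819 -0.2003] sides [(0.0324, -91.5), (0.0308, 177.8)]
ring ((275.0009460449219, 308.1578063964844), (40.69255065917969, 40.8286018371582), 5.202034950256348) [0.48945432 0.06255975 0.08      ] [ 50 122 155 167 170 170 171 171 172 172 173]
```

View pics/crop1.png

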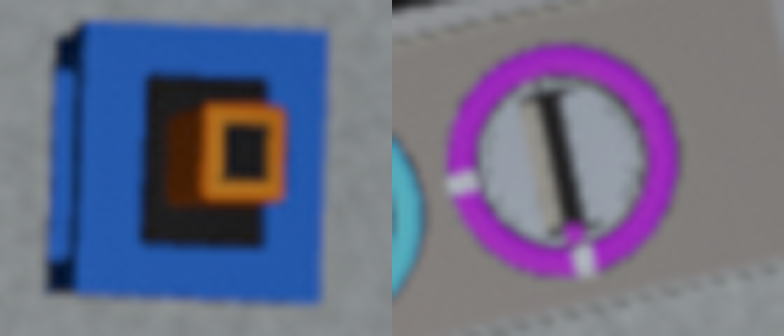

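The crop confirms the choice. The orange handle top is at crop (245,152), the 56 mm side of its collar runs along image rows (world x), and the stand is tilted about 2°. The purple slot runs from (547,95) to (573,228), with its mark at the front.

```bash
cat >> h.py <<'E'
def yaw(s): 
    q=s['ee_rot'];R=Ro.from_quat([q[1],q[2],q[3],q[0]]).as_matrix();return R
def go(target,az):
    "tool-frame delta (mm) and rotvec (6deg units) to TCP target with tool down, tool x at azimuth az deg"
    s=sense();R=yaw(s);a=np.radians(az);x=np.array([np.cos(a),np.sin(a),0]);z=np.array([0,0,-1.]);G=np.c_[x,np.cross(z,x),z]
    d=R.T@(np.array(target)-s['tool_pos'])*1000
    rv=np.degrees(Ro.from_matrix(R.T@G).as_rotvec())/6
    print('d(tool,mm)',d.round(1),'rot',rv.round(3),'d in target frame',(G.T@(np.array(target)-s['tool_pos'])*1000).round(1),'clock',s['clock'])
E
python3 - <<'E'
from h import *
import pickle
cs=pickle.load(open('c0.pkl','rb'));c=cs['top'];s=cs['scene']
P=lambda x,y,X0,Y0,z:back(c,X0+(x+.5)/5.6-.5,Y0+(y+.5)/5.6-.5,z)
st=np.array([P(x,y,385,225,.08) for x,y in((82,22),(328,32),(322,303),(75,290))]);print('stand',st.mean(0),np.diff(st,axis=0).round(4).tolist())
print('collar',np.mean([P(x,y,385,225,.086) for x,y in((148,77),(265,80),(265,245),(142,243))],0),'handle',P(245,152,385,225,.156))
print('purple', P(563,158,245-70,280,.08),P(563,158,245-70,280,.09), 'slot dir',P(573,228,175,280,.093)-P(547,95,175,280,.093))
for z in(.1,.13,.16,.19):
  X=back(c,490,269,z);print('yellow',z,X,proj(s,X))
for n,X in(('handle',[.585,-.202,.156]),('purple',[.489,.0625,.093])): print(n,proj(s,X))
go([.583,-.202,.22],88)
E
```

```text
stand [ 0.58228208 -0.20663942  0.08      ] [[-0.0055, -0.0805, 0.0], [-0.0886, 0.0054, 0.0], [0.0064, 0.0804, 0.0]]
collar [ 0.58214492 -0.20667923  0.086     ] handle [ 0.58217274 -0.20689015  0.156     ]
purple [0.49009205 0.0623185  0.08      ] [0.4905793  0.06160103 0.09      ] slot dir [-0.04286664 -0.00740644  0.        ]
yellow 0.1 [ 0.55026477 -0.3266272   0.1       ] (np.float64(182.6658271369437), np.float64(208.53448142140238))
yellow 0.13 [ 0.55009099 -0.31807341  0.13      ] (np.float64(185.1165129723921), np.float64(195.32575768986067))
yellow 0.16 [ 0.5499172  -0.30951963  0.16      ] (np.float64(187.6423922147549), np.float64(181.7117560055109))
yellow 0.19 [ 0.54974341 -0.30096585  0.19      ] (np.float64(190.24697947629926), np.float64(167.67353328646607))
handle (np.float64(235.61758301072314), np.float64(196.53386755353975))
purple (np.float64(379.91007787995164), np.float64(216.52524778620537))
d(tool,mm) [-567.1  611.4    2.7] rot [-1.000e-03  1.200e-02 -4.134e+00] d in target frame [-771.2  317.1    1.9] clock 0.15
```

>>> step_arm --pt "0 0 0 0 0 -1.3 87" --pt "0 0 0 0 0 -1.3 87" --pt "0 0 0 0 0 -1.3 87" --pt "-48 21 0 0 0 0 87" --pt "-48 21 0 0 0 0 87" --pt "-48 21 0 0 0 0 87" --pt "-48 21 0 0 0 0 87" --pt "-48 21 0 0 0 0 87" --pt "-48 21 0 0 0 0 87" --pt "-48 21 0 0 0 0 87" --pt "-48 21 0 0 0 0 87" --pt "-48 21 0 0 0 0 87" --pt "-48 21 0 0 0 0 87" --pt "-48 21 0 0 0 0 87" --pt "-48 21 0 0 0 0 87" --pt "-48 21 0 0 0 0 87" --pt "-48 21 0 0 0 0 87" --pt "-48 21 0 0 0 0 87" --pt "-48 21 0 0 0 0 87"

```text
clock: 2.52
tool_pos: [0.5834, -0.2078, 0.2224]
ee_rot: [-0.0, 0.728, 0.686, 0.0]
ft_force: [0.6, 0.5, -0.1]
gripper_width: 1.001
```

Run:
```python
from h import *
import pickle
go([.5822,-.2067,.105],86.5)
print(sense()['joint_pos'].round(2))
c=cam('wrist');pickle.dump(c,open('c1.pkl','wb'));save('w1.png',c['frame'])
print(proj(c,[.5822,-.2067,.156]),proj(c,[.5822,-.2067,.08]))
```

```text
d(tool,mm) [  1.   -1.2 117.4] rot [-0.    -0.001  0.023] d in target frame [  1.   -1.2 117.4] clock 2.525
[-0.25  0.31  0.65  1.57 -0.19  1.33  1.94]
(np.float64(320.7304790736912), np.float64(246.84810648157406)) (np.float64(320.4905210942517), np.float64(223.26061047072298))
```

View pics/w1.png

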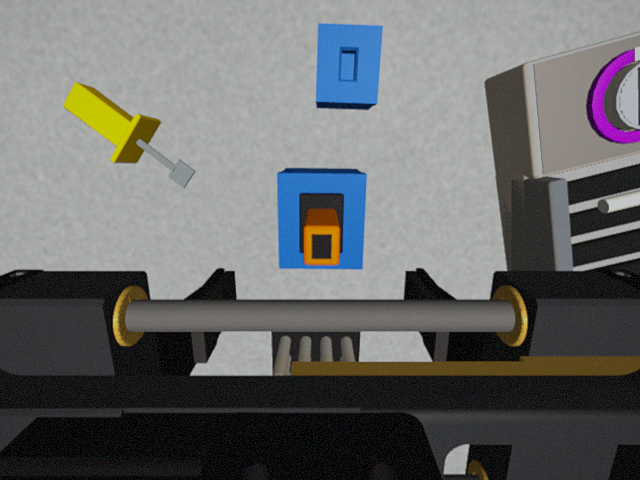

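The wrist view shows the orange handle top at (322,245), where I predicted (321,247), square to the jaws. I'll descend and grip.

>>> step_arm --pt "1 -1 20 0 0 0 87" --pt "0 0 20 0 0 0 87" --pt "0 0 20 0 0 0 87" --pt "0 0 20 0 0 0 87" --pt "0 0 20 0 0 0 87" --pt "0 0 17 0 0 0 87" --pt "0 0 0 0 0 0 87" --pt "0 0 0 0 0 0 24" --pt "0 0 0 0 0 0 20" --pt "0 0 0 0 0 0 20" --pt "0 0 0 0 0 0 20" --pt "0 0 0 0 0 0 20" --pt "0 0 0 0 0 0 20" --pt "0 0 0 0 0 0 20"

```text
clock: 4.32
tool_pos: [0.582, -0.2056, 0.1056]
ee_rot: [0.0, 0.728, 0.686, -0.0]
ft_force: [0.3, 0.5, -2.0]
gripper_width: 0.299
```

Grip is 26.0 mm. Next I'll lift, align with the slot and move above the purple selector.

>>> step_arm --pt "0 0 -12 0 0 0 20" --pt "0 0 -20 0 0 0 20" --pt "0 0 -28 0 0 0 20" --pt "0 0 -28 0 0 0 20" --pt "0 0 -27 0 0 0 20" --pt "0 0 0 0 0 -0.7 20" --pt "0 0 0 0 0 -0.8 20" --pt "0 0 0 0 0 -0.7 20" --pt "28 -4.5 0 0 0 0 20" --pt "28 -4.5 0 0 0 0 20" --pt "28 -4.5 0 0 0 0 20" --pt "28 -4.5 0 0 0 0 20" --pt "28 -4.5 0 0 0 0 20" --pt "28 -4.5 0 0 0 0 20" --pt "28 -4.5 0 0 0 0 20" --pt "28 -4.5 0 0 0 0 20" --pt "28 -4.5 0 0 0 0 20" --pt "28 -4.5 0 0 0 0 20" --pt "0 0 0 0 0 0 20" --pt "0 0 0 0 0 0 20"

```text
clock: 6.82
tool_pos: [0.4904, 0.0621, 0.2215]
ee_rot: [0.0, 0.644, 0.765, 0.0]
ft_force: [0.3, -0.3, -2.0]
gripper_width: 0.298
```

Run:
```python
from h import *
import pickle
go([.4903,.0620,.168],99.8)
print(sense()['joint_pos'].round(2),sense()['ft_force'])
c=cam('wrist');d=cam('scene');pickle.dump((c,d),open('c2.pkl','wb'))
save('w2.png',np.hstack([cv2.resize(c['frame'][120:330,170:470],(400,280)),cv2.resize(d['frame'][120:260,290:490],(400,280))]),1)
p=sense()['tool_pos']
for X in([.4903,.062,.093],[.4903,.062,.079],p-[0,0,.089]): print(proj(c,X),proj(d,X))
```

```text
d(tool,mm) [-0.1 -0.1 53.5] rot [ 0.012  0.001 -0.007] d in target frame [-0.1 -0.1 53.5] clock 6.825
[-0.62  0.    0.4   1.85 -0.    1.29  1.53] [ 0.27983062 -0.30643225 -1.99352526]
(np.float64(319.51740478603944), np.float64(227.75086694225288)) (np.float64(379.60365265363794), np.float64(216.80153202252077))
(np.float64(319.53034170034016), np.float64(224.2167464926198)) (np.float64(379.1145802181343), np.float64(222.95069885528935))
(np.float64(319.1151381846557), np.float64(239.590940444121)) (np.float64(380.8636377515284), np.float64(199.19791830993182))
```

View pics/w2.png

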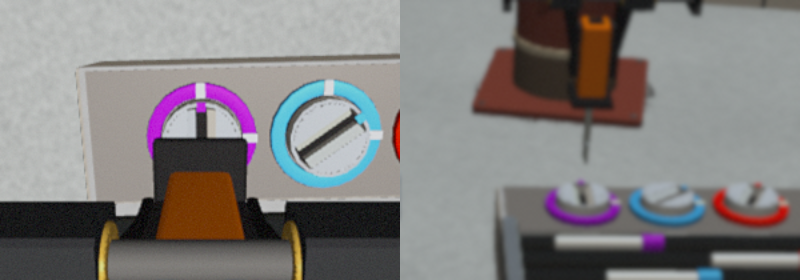

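In the wrist view the slot is vertical, at u≈321 where I predicted 319.5. In the scene view the blade tip is straight above the purple head. I'll shift 1 mm and descend.

>>> step_arm --pt "1 0 8 0 0 0 20" --pt "0 0 8 0 0 0 20" --pt "0 0 8 0 0 0 20" --pt "0 0 6 0 0 0 20" --pt "0 0 6 0 0 0 20" --pt "0 0 5 0 0 0 20" --pt "0 0 4 0 0 0 20" --pt "0 0 4 0 0 0 20" --pt "0 0 0 0 0 0 20"

```text
clock: 8.05
tool_pos: [0.4896, 0.0638, 0.1713]
ee_rot: [-0.0, 0.644, 0.765, -0.0]
ft_force: [-0.6, 0.3, -2.0]
gripper_width: 0.298
```

>>> step_arm --pt "0 0 1 0 0 0 20" --pt "0 0 1 0 0 0 20" --pt "0 0 1 0 0 0 20" --pt "0 0 0 0 0 0 20"

```text
clock: 8.55
tool_pos: [0.4898, 0.0639, 0.1686]
ee_rot: [0.0, 0.644, 0.765, -0.0]
ft_force: [1.0, 0.1, -0.8]
gripper_width: 0.298
```

>>> step_arm --pt "0 0 0 0 0 0.7 20" --pt "0 0 0 0 0 0.7 20" --pt "0 0 0 0 0 0.7 20" --pt "0 0 0 0 0 0.7 20" --pt "0 0 0 0 0 0.7 20" --pt "0 0 0 0 0 0.7 20" --pt "0 0 0 0 0 0.7 20" --pt "0 0 0 0 0 0.7 20" --pt "0 0 0 0 0 0.7 20" --pt "0 0 0 0 0 0.7 20" --pt "0 0 0 0 0 0.7 20" --pt "0 0 0 0 0 0.7 20" --pt "0 0 0 0 0 0.7 20" --pt "0 0 0 0 0 0.7 20" --pt "0 0 0 0 0 0.7 20" --pt "0 0 0 0 0 0.7 20" --pt "0 0 0 0 0 0.7 20" --pt "0 0 0 0 0 0.7 20" --pt "0 0 0 0 0 0.7 20" --pt "0 0 0 0 0 0.7 20"

```text
clock: 11.05
tool_pos: [0.489, 0.0619, 0.1684]
ee_rot: [0.001, 0.991, 0.136, -0.001]
ft_force: [-4.6, -5.6, 2.6]
gripper_width: 0.299
```

```bash
python3 -c "
from h import *
s=sense();print(s['wrist_torque'],s['joint_pos'].round(2),s['tool_pos']);go([.4898,.0639,.1686],9.8)
d=cam('top');save('t3.png',d['frame'][270:350,225:345],5)"
```

```text
[-1.91222533  1.24288954  0.19278494] [-0.65  0.04  0.44  1.93 -0.02  1.18  0.08] [0.4889805  0.06192028 0.16843923]
d(tool,mm) [ 1.3 -1.7 -0.2] rot [0.019 0.026 0.967] d in target frame [ 1.1 -1.8 -0.2] clock 11.05
```

View pics/t3.png

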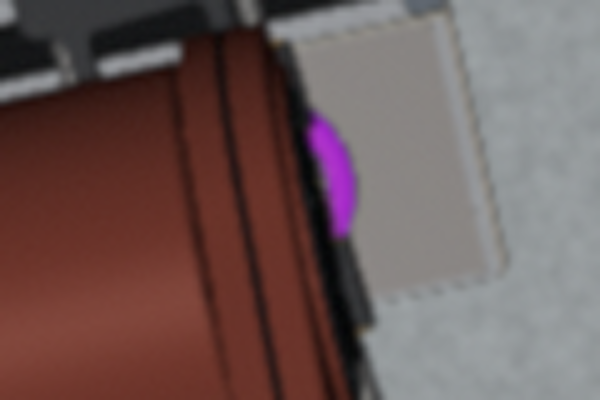

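The top view shows only the arm covering the selector. The torque (0.19 N·m) says the blade is driving the selector, so I'll continue in small turns.

>>> step_arm --pt "0 0 0 0 0 0.5 20" --pt "0 0 0 0 0 0.5 20" --pt "0 0 0 0 0 0.5 20" --pt "0 0 0 0 0 0.5 20" --pt "0 0 0 0 0 0 20"

```text
clock: 11.72
tool_pos: [0.4888, 0.0619, 0.1684]
ee_rot: [0.001, 0.999, 0.032, -0.001]
ft_force: [-4.9, -6.1, 3.5]
gripper_width: 0.298
```

```bash
python3 -c "
from h import *
s=sense();print(s['wrist_torque'],s['ft_force'],s['tool_pos']);go([.4898,.0639,.1686],9.8)
d=cam('wrist');e=cam('scene');save('w4.png',np.hstack([cv2.resize(d['frame'][100:310,170:470],(400,280)),cv2.resize(e['frame'][170:268,310:450],(400,280))]))"
```

```text
[-1.98291577  1.43476383  0.06705294] [-4.88331242 -6.08983634  3.51899651] [0.48876292 0.06188849 0.1684111 ]
d(tool,mm) [ 1.2 -1.9 -0.2] rot [ 0.021  0.028 -1.018] d in target frame [ 1.4 -1.8 -0.2] clock 11.725
```

View pics/w4.png

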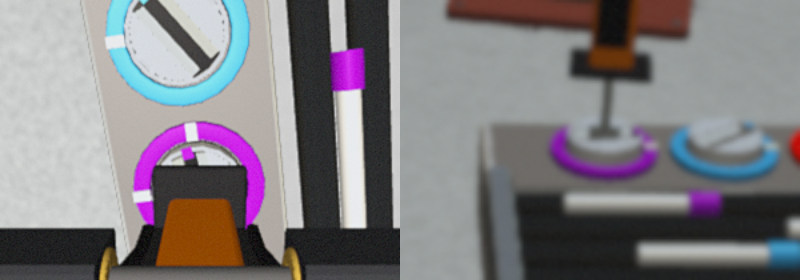

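The wrist view shows the mark at (189,153), still slightly short of the on-label at (192,132). I'll keep turning until the torque rises at the stop.

>>> step_arm --pt "0 0 0 0 0 0.3 20" --pt "0 0 0 0 0 0.3 20" --pt "0 0 0 0 0 0.3 20" --pt "0 0 0 0 0 0.2 20" --pt "0 0 0 0 0 0 20"

```text
clock: 12.45
tool_pos: [0.4887, 0.0619, 0.1684]
ee_rot: [0.001, 1.0, -0.025, -0.001]
ft_force: [-5.4, -5.1, 3.7]
gripper_width: 0.297
```

```bash
python3 -c "
from h import *
s=sense();print(s['wrist_torque'],s['ft_force'],s['tool_pos'],s['tau'].round(3));go([.4898,.0639,.1686],9.8)
d=cam('wrist');save('w5.png',d['frame'][150:270,240:400],5)"
```

```text
[-1.94666986  1.72343301  0.09818507] [-5.39625455 -5.09002331  3.73551397] [0.48868925 0.0619335  0.16843316] [ -2.559 -36.075  -1.606 -40.456  -2.121  -2.789  -0.264]
d(tool,mm) [ 1.  -2.  -0.2] rot [ 0.022  0.029 -2.113] d in target frame [ 1.4 -1.7 -0.2] clock 12.45
```

View pics/w5.png

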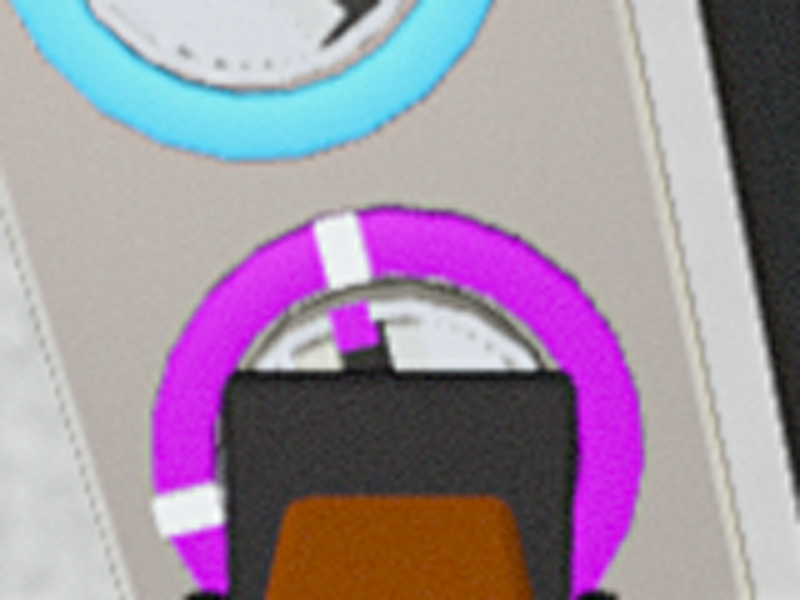

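The mark at (355,325) is nearly in line with the on-label at (342,248), a few degrees short. The torque is still at friction level, so I'll turn a bit more.

>>> step_arm --pt "0 0 0 0 0 0.3 20" --pt "0 0 0 0 0 0.3 20" --pt "0 0 0 0 0 0.2 20" --pt "0 0 0 0 0 0 20"

```text
clock: 13.0
tool_pos: [0.4885, 0.0619, 0.1684]
ee_rot: [0.001, 0.998, -0.067, -0.001]
ft_force: [-6.0, -6.6, 5.1]
gripper_width: 0.295
```

```bash
python3 -c "
from h import *
s=sense();print(s['wrist_torque'],s['ft_force'],s['tool_pos'],s['tau'].round(3));go([.4898,.0639,.1686],9.8)"
```

```text
[-1.96782999  1.88794506  0.40264312] [-6.03980105 -6.59326098  5.09070613] [0.48854116 0.06193296 0.16842977] [ -2.301 -35.821  -1.34  -40.519  -2.263  -3.06   -0.583]
d(tool,mm) [ 1.  -2.1 -0.2] rot [ 0.025  0.031 -2.908] d in target frame [ 1.6 -1.7 -0.2] clock 13.0
```

Torque jumped to 0.40 N·m, so the selector is at its stop. I'll unload the blade within its play, lift and check.

>>> step_arm --pt "0 0 0 0 0 -0.6 20" --pt "0 0 0 0 0 -0.6 20" --pt "0 0 0 0 0 -0.6 20" --pt "0 0 -4 0 0 0 20" --pt "0 0 -6 0 0 0 20" --pt "0 0 -10 0 0 0 20" --pt "0 0 -20 0 0 0 20" --pt "0 0 -20 0 0 0 20" --pt "0 0 0 0 0 0 20"

```text
clock: 14.12
tool_pos: [0.491, 0.0642, 0.2305]
ee_rot: [-0.001, 1.0, 0.028, 0.002]
ft_force: [-0.6, -0.4, -2.9]
gripper_width: 0.301
```

```bash
python3 -c "
from h import *
s=sense();print(s['wrist_torque'],s['ft_force'],s['tool_pos'],s['joint_pos'].round(2));go([.5823,-.2066,.225],86.5)
d=cam('wrist');e=cam('scene');save('w6.png',np.hstack([cv2.resize(d['frame'][120:330,170:470],(400,280)),cv2.resize(e['frame'][120:260,290:490],(400,280))]))
import pickle;pickle.dump((d,e),open('c6.pkl','wb'))"
```

```text
[-0.10870516 -0.00663787  0.00047925] [-0.57589074 -0.40073005 -2.86572767] [0.49104193 0.06419607 0.23050018] [-0.66 -0.01  0.44  1.84  0.    1.3  -0.16]
d(tool,mm) [ 76.1 275.4   5.4] rot [  0.016  -0.037 -13.887] d in target frame [-264.7  107.6    5.5] clock 14.125
```

View pics/w6.png

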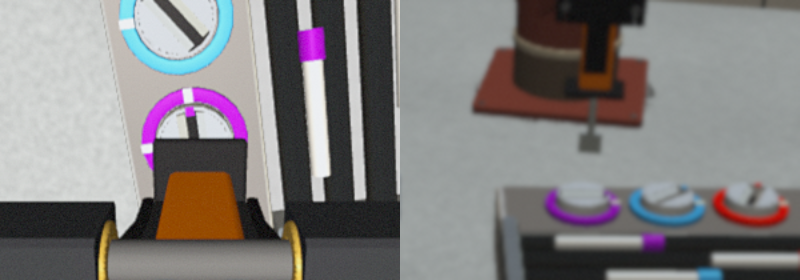

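The purple mark now lines up with the on-label, and the red and blue selectors look unchanged. I'll carry the driver back above the stand.

>>> step_arm --pt "0 0 0 0 0 -1.39 20" --pt "0 0 0 0 0 -1.39 20" --pt "0 0 0 0 0 -1.39 20" --pt "0 0 0 0 0 -1.39 20" --pt "0 0 0 0 0 -1.39 20" --pt "0 0 0 0 0 -1.39 20" --pt "0 0 0 0 0 -1.39 20" --pt "0 0 0 0 0 -1.39 20" --pt "0 0 0 0 0 -1.39 20" --pt "0 0 0 0 0 -1.39 20" --pt "-33 13.5 0 0 0 0 20" --pt "-33 13.5 0 0 0 0 20" --pt "-33 13.5 0 0 0 0 20" --pt "-33 13.5 0 0 0 0 20" --pt "-33 13.5 0 0 0 0 20" --pt "-33 13.5 0 0 0 0 20" --pt "-33 13.5 0 0 0 0 20" --pt "-33 13.5 0 0 0 0 20" --pt "0 0 0 0 0 0 20" --pt "0 0 0 0 0 0 20"

```text
clock: 16.73
tool_pos: [0.5816, -0.2055, 0.2276]
ee_rot: [-0.001, 0.728, 0.686, -0.0]
ft_force: [0.1, 0.2, -2.8]
gripper_width: 0.301
```

```bash
python3 -c "
from h import *
s=sense();print(s['ft_force'],s['tool_pos']);go([.582,-.2056,.105],86.5)
d=cam('wrist');e=cam('scene');save('w7.png',np.hstack([cv2.resize(d['frame'][120:330,170:470],(400,280)),cv2.resize(e['frame'][130:270,160:360],(400,280))]))
p=s['tool_pos'];print(proj(e,p-[0,0,.089]),proj(e,p),proj(d,[.5823,-.2066,.08]))"
```

```text
[ 0.08537174  0.15869919 -2.81871337] [ 0.581606   -0.20545464  0.22759313]
d(tool,mm) [ -0.2   0.6 122.6] rot [-0.014 -0.004  0.015] d in target frame [-1.000e-01  4.000e-01  1.226e+02] clock 16.725
(np.float64(234.99378672822326), np.float64(203.9291869123046)) (np.float64(231.83427908659726), np.float64(159.65166510847453)) (np.float64(318.19867458570207), np.float64(224.32934802301276))
```

View pics/w7.png

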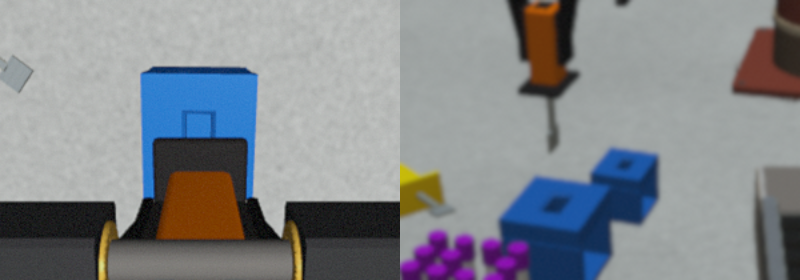

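The wrist view shows the collar centred on the stand (200 vs 199) and the opening at 198.5. In the scene the blade tip is at (236,205), where I predicted (235,204). I'll lower it.

>>> step_arm --pt "0 0 15 0 0 0 20" --pt "0 0 15 0 0 0 20" --pt "0 0 12 0 0 0 20" --pt "0 0 8 0 0 0 20" --pt "0 0 8 0 0 0 20" --pt "0 0 8 0 0 0 20" --pt "0 0 8 0 0 0 20" --pt "0 0 8 0 0 0 20" --pt "0 0 8 0 0 0 20" --pt "0 0 8 0 0 0 20" --pt "0 0 8 0 0 0 20" --pt "0 0 6 0 0 0 20" --pt "0 0 4 0 0 0 20" --pt "0 0 2 0 0 0 20" --pt "0 0 0 0 0 0 20"

```text
clock: 18.7
tool_pos: [0.582, -0.2061, 0.1106]
ee_rot: [0.0, 0.728, 0.686, -0.0]
ft_force: [-0.2, 0.6, -2.4]
gripper_width: 0.298
```

>>> step_arm --pt "0 0 1.5 0 0 0 20" --pt "0 0 1.5 0 0 0 20" --pt "0 0 1 0 0 0 20" --pt "0 0 0.5 0 0 0 20" --pt "0 0 0 0 0 0 20"

```text
clock: 19.32
tool_pos: [0.5819, -0.2061, 0.1061]
ee_rot: [-0.0, 0.728, 0.686, -0.0]
ft_force: [-0.4, 0.3, -2.2]
gripper_width: 0.298
```

>>> step_arm --pt "0 0 0.5 0 0 0 20" --pt "0 0 0 0 0 0 40" --pt "0 0 0 0 0 0 60" --pt "0 0 0 0 0 0 80" --pt "0 0 0 0 0 0 80" --pt "0 0 0 0 0 0 80" --pt "0 0 0 0 0 0 80" --pt "0 0 -15 0 0 0 80" --pt "0 0 -25 0 0 0 80" --pt "0 0 -30 0 0 0 80" --pt "0 0 -40 0 0 0 80" --pt "0 0 -40 0 0 0 80" --pt "0 -60 0 0 0 0 80" --pt "0 0 0 0 0 0 80"

```text
clock: 21.08
tool_pos: [0.5183, -0.2038, 0.2566]
ee_rot: [-0.001, 0.729, 0.685, 0.001]
ft_force: [0.6, -0.3, 0.2]
gripper_width: 0.918
```

```bash
python3 -c "
from h import *
s=sense();print(s['ft_force'],s['tool_pos'],s['gripper_width'])
d=cam('top');e=cam('scene');save('f8.png',np.hstack([cv2.resize(d['frame'][265:349,225:345],(400,280)),cv2.resize(e['frame'][150:290,160:360],(400,280))]))"
```

```text
[ 0.62699991 -0.28480478  0.21479389] [ 0.51826155 -0.20379874  0.25663717] 0.9175213859559694
```

View pics/f8.png

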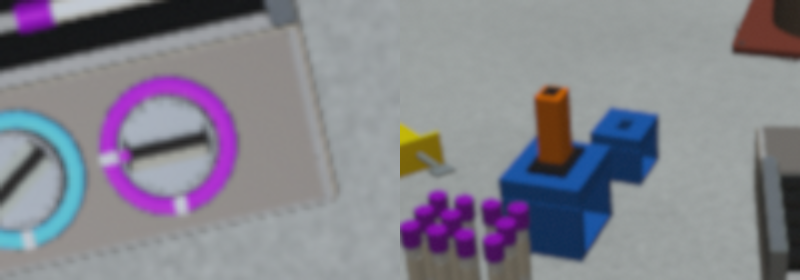

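The purple slot points at the on-label (mark at (122,157), label at (108,158)). The driver stands upright with its collar on the plate. Handing in.

```bash
python3 -c "
from h import *
print(close_job())"
```

```text
the job is handed in; nothing more can be done
None
```

The purple channel is switched on and the screwdriver is back in its stand. I handed the job in at about 21 s of the 62 s allowed; the hand-in reports no verdict.

- **What I did:** I gripped the orange driver across its 26 mm sides and lowered the blade into the purple slot, about to the floor by the arm's height reading. I turned it clockwise until the torque jumped to 0.40 N·m at the stop. Then I unloaded the blade, set the driver back in the larger blue stand, let go and moved clear.
- **Purple selector:** in the last top view its mark lines up with the on-label to about 2°.
- **Driver:** in the last scene view it is upright with its collar on the plate. The wrist force near zero shows the robot touching nothing.
- **Red, blue and rack:** the blue selector looks unturned in the last view, and red looked unturned after the turn. I never went near the rack, and it shows no sign of having moved. I did not measure any of these.
- **What disagreed:** the first check during the turn, from the top camera, was blocked by the arm, so I used the wrist camera and torque instead. While turning, the blade took about 7 N of sideways force because it was slightly off the selector's axis.

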